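# Stack the instrument tins in the kit drawer and shut it

### The job

Two closed instrument tins lie on the sloping drainer: stack them on the wide tin that stands in the open kit drawer, first the middle tin and then the narrow one, each centred and square on the tin below, set down gently and not dropped. Then push the drawer fully home with the column still standing square, and leave the jars, the bowl and the brush where they are.

Things in the scene. Friction and masses are not known exactly. Their poses are not given: they have to be found in the camera images.
- tin_wide: Closed plain metal tin, 130 long (own x) x 68 wide (own y) x 40 mm high, loose, standing level in the drawer. Origin: centre of its underside; z up out of its lid.
- tin_middle: Closed plain metal tin, 130 long (own x) x 58 wide (own y) x 34 mm high, loose, about 0.3 kg. Lies on the drainer tilted 30 degrees, its length running up the slope, lower end against the drainer's lip. Origin: centre of its underside; z out of its lid, so square to the slope at the start. The two tins on the drainer may lie either way round, side by side about 120 mm apart.
- tin_narrow: Closed plain metal tin, 130 long (own x) x 48 wide (own y) x 28 mm high, loose, about 0.2 kg. Lies on the drainer like the middle tin. Origin: centre of its underside; z out of its lid.
- drainer: Fixed steel draining board on four legs, 240 mm wide (own y), 190 mm along the slope. Its surface rises at 30 degrees towards own +x (away from the robot) and passes through the origin, which lies 70 mm above the table at the middle of the board; a 14 mm high lip crosses it 65 mm down the slope from the origin. Own z is vertical.
- unit: Fixed white carrier of the drawer, open on top, 250 (own x) x 200 (own y) x 60 mm high. Origin: centre of its underside on the table. The drawer opens towards own -x (roughly towards the robot) and is pushed shut towards own +x.
- drawer (a joint): How far the drawer has been pushed in, in m, towards own +x of the unit: 0.10 = fully home against its stop, -0.03 = fully out; it starts between -0.02 and 0.02. It slides with about 2 N of friction.
- drawer_front (a point): Middle of the top edge of the drawer's front panel, on its outer face (towards own -x of the unit). The panel is 200 mm wide, 12 mm thick, 60 mm high, its top edge 71 mm above the table; plain flat face with a thin 4 mm plate 17 to 33 mm below the top edge.
- drawer_floor (a point): Centre of the drawer's inner floor, 18 mm above the table. The drawer is about 220 x 152 mm inside; its side walls reach 48 mm above the table, lower than the wide tin's top (58 mm).
- jar_big: Bystander: amber glass jar, 72 mm diameter, 105 mm high. Origin: centre of its underside.
- jar_small: Bystander: amber glass jar, 48 mm diameter, 70 mm high. Origin: centre of its underside.
- bowl: Bystander: steel bowl, 100 mm across, 45 mm high. Origin: centre of its underside.
- brush: Bystander: brush with black handle, 170 mm long, lying on the table. Origin: at its middle, underside.
There are look-alikes about, which are no part of the job. Leave any blue look-alike of the tin_middle alone.

How it is judged (in metres and radians):
On the way, in this order (a step that is already met when the one before it is completed fails the run):
1. the middle tin rests released, centred and square, on the wide tin (horizontal distance between tin_middle and tin_wide below 0.008 m and angle between the x axis of tin_middle and the x axis of tin_wide, either way round below 0.1 rad and z of tin_middle in the frame of tin_wide between 0.036 and 0.044 m and angle between tin_middle's own z axis and vertical below 0.06 rad and linear speed of tin_middle below 0.03 m/s and contact force between tin_middle and the fingers below 0.1 N), for 0.2 s.
2. the narrow tin rests released, centred and square, on the middle tin (horizontal distance between tin_narrow and tin_middle below 0.008 m and angle between the x axis of tin_narrow and the x axis of tin_middle, either way round below 0.1 rad and z of tin_narrow in the frame of tin_middle between 0.03 and 0.038 m and angle between each of tin_narrow, tin_middle's own z axis and vertical below 0.06 rad and horizontal distance between tin_middle and tin_wide below 0.008 m and angle between the x axis of tin_middle and the x axis of tin_wide, either way round below 0.1 rad and z of tin_middle in the frame of tin_wide between 0.036 and 0.044 m and linear speed of tin_narrow below 0.03 m/s and contact force between tin_narrow and the fingers below 0.1 N), for 0.2 s.
3. the drawer is home (value of joint drawer above 0.096 m), for 0.2 s.
At the end, for the whole second after the job is handed in: The wide tin stands flat on the drawer's floor, the middle tin on it and the narrow tin on the middle one, all level, at rest and released; each tin's centre is within 8 mm of the centre of the tin below and its length within 0.1 rad (6 degrees) of parallel; the drawer is within 4 mm of fully home (horizontal distance between tin_middle and tin_wide below 0.008 m and angle between the x axis of tin_middle and the x axis of tin_wide, either way round below 0.1 rad and z of tin_middle in the frame of tin_wide between 0.036 and 0.044 m and angle between each of tin_middle, tin_narrow, tin_wide's own z axis and vertical below 0.06 rad and horizontal distance between tin_narrow and tin_middle below 0.008 m and angle between the x axis of tin_narrow and the x axis of tin_middle, either way round below 0.1 rad and z of tin_narrow in the frame of tin_middle between 0.03 and 0.038 m and z of tin_wide in the frame of drawer_floor between -0.004 and 0.004 m and value of joint drawer above 0.096 m and linear speed of each of tin_wide, tin_middle, tin_narrow below 0.02 m/s); the robot touches nothing.
It fails at once if a jar, the bowl or the brush is moved by more than 20 mm (distance of any of jar_big, jar_small, bowl, brush from where it was at the start of the episode above 0.02 m).
It fails at once if a tin is dropped or thrown: it moves faster than 0.45 m/s (a fall of about 10 mm) with no finger touching it ((linear speed of tin_wide above 0.45 m/s and contact force between tin_wide and the fingers below 0.1 N) or (linear speed of tin_middle above 0.45 m/s and contact force between tin_middle and the fingers below 0.1 N) or (linear speed of tin_narrow above 0.45 m/s and contact force between tin_narrow and the fingers below 0.1 N)).
It also fails if it takes over 54 s, if anything falls off the work surface, if the arm or the gripper's body presses on something with over 40 N, if the wrist force passes 120 N, or if a joint passes its speed limit or range.

### The arm

A 6-joint arm with a two-finger parallel gripper is mounted at the origin on the work surface. World frame = base frame: x ahead of the robot, y to its left, z up, the work surface at z = 0. Lengths are in m, angles in degrees, forces in N, time in s.
With the tool pointing down it reaches from about 0.275 to 0.725 m from the base axis. Payload 15.9 kg.
Tool frame: the origin (TCP) lies between the finger pads; the fingertips stand robot.nose_length ahead of it and the grasp point (between the pads) is the TCP (robot.nose_length is the distance from the TCP to the fingertips, in m); z points along the fingers, y is the line along which they close (so a half turn about z gives the same grasp; the last joint's range is limited). The gripper opens to 85 mm and grips with 20 to 120 N. Pads are 22 mm wide; open, the fingers measure 114 mm over their backs; the gripper's body (76 mm by 85 mm) begins 54 mm behind the grasp point. The pads swing forward as they close: fully open they stand 13 mm farther back than shut.
Start: joints at [-75.287, 12.198, -1.971, 75.831, 0, 90], TCP at [0.127, -0.484, 0.25] pointing down, gripper open.
Joint ranges: [-170.91, 170.91], [-42.67, 98.43], [-65.05, 77.54], [-120.47, 116.71], [-90, 82.35], [-180, 180]. Speed limits (degrees/s): [108.29, 108.29, 136.94, 147.25, 180, 180].

### API

Orientations are given as a 3x3 rotation matrix whose columns are the frame's x, y, z axes.
In Python, from workcell import sensors, optics, workorder, robot gives the robot as it stands.
- The arm moves only by the shell command python3 -m creep 'ROWS' [OPENING] [FORCE]. ROWS is JSON, a list of rows, each a list of 6 numbers: the shift along the tool's x, y, z scaled (see below), then the turn, a rotation vector about the tool's x, y, z scaled (see below). In form: [[dx, dy, dz, wx, wy, wz], ...]. A call has 1 to 10 rows; each row shifts and turns the commanded pose from where the row before left it, along the tool's axes as they then stand; what a row does not reach is not made up. The controller multiplies each number of a shift by 2.5 cm and each number of a turn by 0.12 rad. A row lasts 1/10 s, in which the tool goes at most 50 mm and 8.59 degrees, less where a joint would pass 70% of its speed; a pose out of reach is approached as far as the arm can. A call with a number of a shift or a turn outside -1 to 1 is refused whole. A call with a gripper value outside its range is refused whole. OPENING is the closure, from -1 (fully open) to 1 (shut), set as the call begins (- or left out, the last holds). The fingers move at their own pace and stop on an object; FORCE is the grip in N (left out, the last holds). Time passes only in rows, so rows that do not move let the fingers close. It gives the time, the measured TCP pose, the force, the opening and the grip force at its end, in the units of the state.
- sensors.get_state(): the state, without advancing time (a new reading comes with each control period).
- optics.capture(name): name is "scene" or "top"; returns a dict with "frame" (480x640x3 uint8, red, green, blue), "range_z" (480x640 float32, m along the optical axis (not along the pixel's ray), 0 where there is no reading), "fx", "fy", "cx", "cy" (pixels), "dist" ([k1, k2, p1, p2, k3] as OpenCV has them; the pictures are not rectified), "camera_from_world" (4x4, takes a point from world to camera coordinates). Camera axes: x right, y down, z forward; pixel columns grow to the right and rows downward; lengths in m; the calibration is good to about 2 mm. A picture is of the moment at which its call begins.
- workorder.sign_off(): hands the job in; it is judged then, once.
The state is a dict: "clock": time; "qpos": joint angles; "qvel": joint speeds; "joint_efforts": joint torques, N m; "ee_pos": TCP position; "ee_rot": TCP orientation; "contact_force": force on the tool from outside, world axes, zero at the start; "torque": the same for the moment, N m; "grip_width": finger opening in m; "gripper_force": force on a finger pad.
Only numpy, scipy, OpenCV 4.12 (cv2) and the standard library are available. Lean on these libraries where they do the work, as an engineer would, in place of code of your own. Each camera call takes 0.05 s, during which the arm holds its last target. There are 200 camera calls.

## Working session

There is one attempt and no reset: what is moved stays moved. The work goes in short steps, Python scripts to look and compute and a shell command to move; the robot and the scene stay as the last step left them, time stands still between calls to the robot, and variables do not carry over. Pictures are saved under pics/ and viewed, at most 10 in all, crops included, and the job is handed in when it is done.

```bash
mkdir -p pics; ls
python3 - <<'E'
from workcell import sensors, optics, workorder, robot
import cv2,numpy as np
s=sensors.get_state(); print({k:np.round(v,3).tolist() for k,v in s.items()}); print(robot.nose_length)
for n in("scene","top"):
    c=optics.capture(n); cv2.imwrite(f"pics/{n}0.png",c["frame"][:,:,::-1]); np.savez(f"{n}0.npz",**c)
    print(n,c["fx"],c["fy"],c["cx"],c["cy"],c["dist"],np.round(c["camera_from_world"],3).tolist())
E
```

```text
pics
{'clock': 0.0, 'qpos': [-75.288, 12.224, -2.008, 75.832, -0.0, 90.001], 'qvel': [0.011, 0.04, -0.045, 0.021, -0.046, -0.099], 'joint_efforts': [-0.001, -68.617, 48.712, 0.018, 0.0, -0.0], 'ee_pos': [0.127, -0.483, 0.25], 'ee_rot': [[0.967, 0.254, -0.0], [0.254, -0.967, 0.001], [-0.0, -0.001, -1.0]], 'contact_force': [0.018, 0.984, 0.055], 'torque': [-0.01, -0.021, -0.018], 'gripper_force': 0.0, 'grip_width': 0.086}
0.019
scene 473.22576818756545 473.22576818756545 319.7075202362766 242.76310966491877 [-0.09473889  0.          0.          0.          0.        ] [[0.627, 0.779, 0.0, -0.345], [0.499, -0.401, -0.768, -0.218], [-0.598, 0.482, -0.64, 1.539], [0.0, 0.0, 0.0, 1.0]]
top 612.5618005258585 612.5618005258585 320.54908081396275 247.63353926732103 [-0.02481564  0.          0.          0.          0.        ] [[-0.015, -1.0, 0.008, 0.008], [-0.991, 0.014, -0.136, 0.577], [0.136, -0.01, -0.991, 1.594], [0.0, 0.0, 0.0, 1.0]]
```

View pics/top0.png

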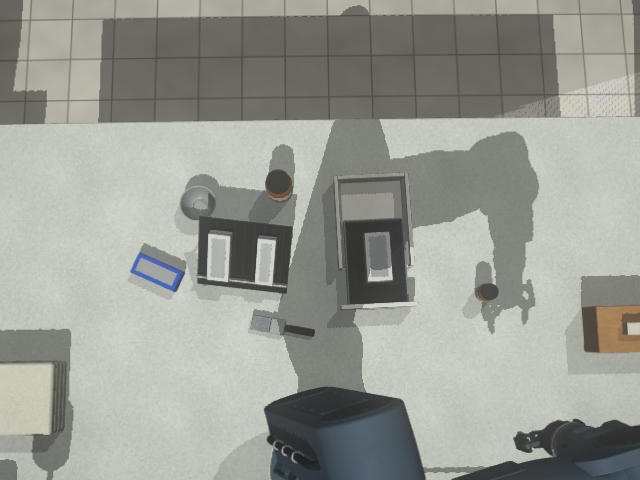

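View pics/scene0.png

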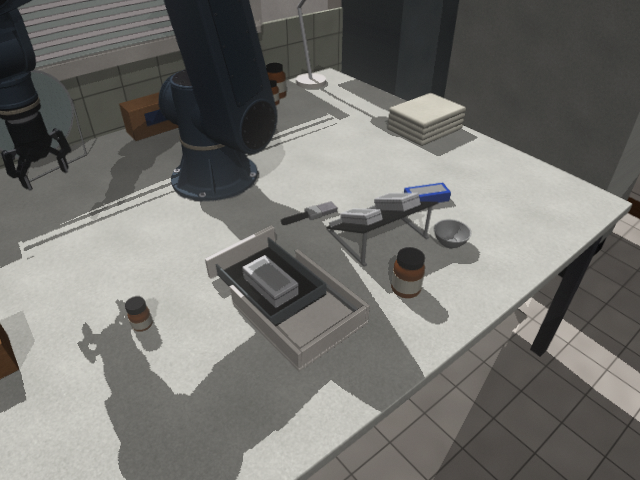

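The top view shows the drainer at about (245,255), with the tins at (219,257) and (266,260). The wide tin is in the drawer at (378,257). The bystanders are the big jar (278,185), bowl (198,203), brush (283,325) and small jar (487,292); the blue tin at (157,270) is the decoy. The scene view confirms the drawer opens towards the robot.

```bash
cat > h.py <<'E'
import numpy as np,cv2
def cloud(c):
    K=np.array([[c["fx"],0,c["cx"]],[0,c["fy"],c["cy"]],[0,0,1.]])
    v,u=np.mgrid[0:480,0:640]
    p=cv2.undistortPoints(np.stack([u,v],-1).reshape(-1,1,2).astype(float),K,np.array(c["dist"])).reshape(480,640,2)
    z=c["range_z"].astype(float)
    P=np.dstack([p*z[...,None],z]); T=np.array(c["camera_from_world"])
    return (P-T[:3,3])@T[:3,:3]
def rect(xy):
    (cx,cy),(w,h),a=cv2.minAreaRect((xy*1000).astype(np.float32))
    if w<h: w,h,a=h,w,a+90
    return np.round([cx,cy,w,h,(a+90)%180-90],1)
E
python3 - <<'E'
import numpy as np,cv2
from h import *
for n in("top","scene"):
    c=dict(np.load(n+"0.npz")); W=cloud(c); P=W.reshape(-1,3)
    print(n,"table z",np.median(W[340:380,200:250,2]) if n=="top" else np.median(W[380:400,420:440,2]))
    X=P[:,0];Y=P[:,1];Z=P[:,2]
    if n=="top":
        for px in [(219,257),(266,260),(378,257),(240,240),(375,306),(375,200),(278,183),(198,203),(487,292),(283,325),(300,330),(345,177),(408,177)]:
            print(px,np.round(W[px[1],px[0]],3))
        m=W[222:290,200:292].reshape(-1,3)
    else: m=P[(X>.45)&(X<.72)&(Y>.03)&(Y<.3)&(Z>.02)&(Z<.2)]
    # drainer plane with slope 30deg : h = z*cos30 - s*sin30
    m=m[m[:,2]>.02]
    best=None
    for yaw in np.radians(np.arange(-20,20,.5)):
        d=np.array([np.cos(yaw),np.sin(yaw)]); h=m[:,2]*np.cos(np.pi/6)-m[:,:2]@d*.5
        H,e=np.histogram(h,bins=np.arange(h.min(),h.max()+.002,.002)); s=(H.astype(float)**2).sum()
        if best is None or s>best[0]: best=(s,yaw,h,H,e)
    _,yaw,h,H,e=best; print("yaw",np.degrees(yaw)); print([(round(a,3),int(b)) for a,b in zip(e,H) if b>25])
    # tops of level stuff
    t=P[(abs(Z-.058)<.005)&(X>.4)&(X<.7)&(Y>-.2)&(Y<.0)]; print("z58",len(t),rect(t[:,:2]),np.median(t[:,2]))
E
python3 -c "
import cv2
a=cv2.imread('pics/top0.png')[165:340,185:425];cv2.imwrite('pics/crop1.png',cv2.resize(a,None,fx=3.3,fy=3.3,interpolation=cv2.INTER_CUBIC))"
```

```text
top table z -0.000529156167311814
(219, 257) [0.548 0.26  0.1  ]
(266, 260) [0.539 0.14  0.095]
(378, 257) [ 0.547 -0.152  0.058]
(240, 240) [0.593 0.207 0.09 ]
(375, 306) [ 0.418 -0.139  0.071]
(375, 200) [ 0.711 -0.153  0.011]
(278, 183) [0.741 0.108 0.098]
(198, 203) [0.711 0.334 0.004]
(487, 292) [ 0.45  -0.432  0.071]
(283, 325) [0.374 0.102 0.017]
(300, 330) [0.36  0.057 0.021]
(345, 177) [ 0.764 -0.069  0.06 ]
(408, 177) [ 0.779 -0.248 -0.005]
yaw -6.5
[(np.float64(-0.214), 34), (np.float64(-0.212), 126), (np.float64(-0.21), 289), (np.float64(-0.208), 592), (np.float64(-0.206), 844), (np.float64(-0.204), 746), (np.float64(-0.202), 484), (np.float64(-0.2), 287), (np.float64(-0.198), 119), (np.float64(-0.196), 61), (np.float64(-0.194), 61), (np.float64(-0.192), 41), (np.float64(-0.19), 42), (np.float64(-0.188), 35), (np.float64(-0.186), 28), (np.float64(-0.184), 62), (np.float64(-0.182), 78), (np.float64(-0.18), 172), (np.float64(-0.178), 248), (np.float64(-0.176), 318), (np.float64(-0.174), 341), (np.float64(-0.172), 313), (np.float64(-0.17), 240), (np.float64(-0.168), 140), (np.float64(-0.166), 64)]
z58 1305 [ 556.9 -115.5  292.   140.4    2.8] 0.057769347193492186
scene table z -0.7485844520230015
yaw -7.499999999999999
[(np.float64(-0.207), 36), (np.float64(-0.205), 85), (np.float64(-0.203), 85), (np.float64(-0.201), 567), (np.float64(-0.199), 76), (np.float64(-0.197), 69), (np.float64(-0.195), 71), (np.float64(-0.193), 78), (np.float64(-0.191), 86), (np.float64(-0.189), 80), (np.float64(-0.187), 82), (np.float64(-0.185), 63), (np.float64(-0.183), 69), (np.float64(-0.181), 65), (np.float64(-0.179), 62), (np.float64(-0.177), 65), (np.float64(-0.175), 73), (np.float64(-0.173), 187), (np.float64(-0.171), 44), (np.float64(-0.169), 38), (np.float64(-0.167), 140), (np.float64(-0.165), 39)]
z58 1676 [ 562.1 -115.1  286.1  146.5    4.8] 0.0588923845555294
```

View pics/crop1.png

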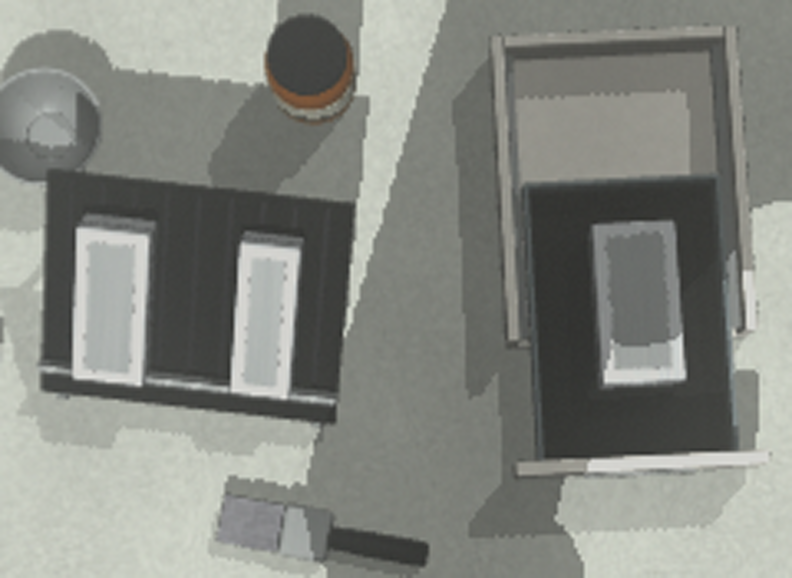

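The crop shows the left tin is the wider one, so it is the middle tin. Its lid corners are at about (77,227), (153,230), (142,384) and (73,380). The narrow tin is on the right at (240,243), (301,247), (290,397), (232,391), and the wide tin at (592,224), (676,221), (686,381), (602,386).

Run:
```python
import numpy as np,cv2
from h import *
def back(c,uv,n,d):
    K=np.array([[c["fx"],0,c["cx"]],[0,c["fy"],c["cy"]],[0,0,1.]])
    p=cv2.undistortPoints(np.array(uv,float).reshape(-1,1,2),K,c["dist"]).reshape(-1,2)
    T=c["camera_from_world"];o=-T[:3,:3].T@T[:3,3]
    r=np.c_[p,np.ones(len(p))]@T[:3,:3]
    return o+r*((d-o@n)/(r@n))[:,None]
ct=dict(np.load("top0.npz"));cs=dict(np.load("scene0.npz"))
C=lambda l:(np.array(l)+.5)/3.3-.5+[185,165]
def rep(name,q):
    e=(q[0]+q[1]-q[2]-q[3])/2; w=(q[0]+q[3]-q[1]-q[2])/2
    print(name,"ctr",np.round(q.mean(0)*1000,1),"L",round(np.linalg.norm(e)*1000,1),"W",round(np.linalg.norm(w)*1000,1),"yawL",round(np.degrees(np.arctan2(e[1],e[0])),1),"yawW",round(np.degrees(np.arctan2(-w[0],w[1])),1))
for yaw in(-7.,):
    y=np.radians(yaw); n=np.array([-.5*np.cos(y),-.5*np.sin(y),np.cos(np.pi/6)])
    rep("mid",back(ct,C([(77,227),(153,230),(142,384),(73,380)]),n,-.1665))
    rep("nar",back(ct,C([(240,243),(301,247),(290,397),(232,391)]),n,-.1725))
    rep("wide",back(ct,C([(592,224),(676,221),(686,381),(602,386)]),np.array([0,0,1.]),.058))
    rep("front outer edges x",back(ct,C([(517,466),(766,454),(768,461),(517,474)]),np.array([0,0,1.]),.071))
    # lids from depth in each camera
    S=np.c_[[np.cos(y),np.sin(y)],[-np.sin(y),np.cos(y)]]
    for nm,c in(("top",ct),("scene",cs)):
        P=cloud(c).reshape(-1,3);P=P[(P[:,0]>.42)&(P[:,0]<.7)&(P[:,1]>.08)&(P[:,1]<.3)&(P[:,2]>.02)]
        h=P@n; r=P[:,:2]@S
        for k,(lo,hi) in {"mid":(.205,.31),"nar":(.13+.06,.205)}.items(): pass
        tol=.006 if nm=="top" else .002
        for k,h0 in(("mid",-.1665),("nar",-.1725)):
            m=(abs(h-h0)<tol); 
            sel=P[m]; ymid=.195
            sel=sel[(sel[:,1]>ymid)==(k=="mid")]
            s=np.c_[(sel[:,:2]@S)[:,0]*np.cos(np.pi/6)+sel[:,2]*.5,(sel[:,:2]@S)[:,1]]
            R=rect(s); su,t=R[:2]/1000
            # back to world
            # su along slope, h normal
            hh=np.median(sel@n); d=su*np.cos(np.pi/6)-hh*.5; z=su*.5+hh*np.cos(np.pi/6)
            print(nm,k,len(sel),R,"ctr",np.round([*(S@[d,t]*1000),z*1000],1),"h",round(hh,4))
        P=cloud(c).reshape(-1,3)
        t=P[(abs(P[:,2]-.058)<.004)&(P[:,0]>.46)&(P[:,0]<.63)&(P[:,1]>-.2)&(P[:,1]<-.1)];print(nm,"wide",len(t),rect(t[:,:2]),np.median(t[:,2]))
        t=P[(abs(P[:,2]-.071)<.004)&(P[:,0]>.38)&(P[:,0]<.48)&(P[:,1]>-.3)&(P[:,1]<0)];print(nm,"front",len(t),rect(t[:,:2]),np.median(t[:,2]))
```

```text
mid ctr [546.5 261.3 102.5] L 130.1 W 56.6 yawL -7.8 yawW -3.8
nar ctr [534.4 142.1  97. ] L 126.7 W 46.4 yawL -6.7 yawW -5.8
wide ctr [ 549.1 -152.5   58. ] L 129.6 W 67.2 yawL 1.9 yawW 1.9
front outer edges x ctr [ 420.3 -150.1   71. ] L 5.9 W 196.4 yawL 6.1 yawW 2.0
top mid 906 [492.7 327.5 134.1  58.8  -0.6] ctr [547.  262.8 100.5] h -0.1684
top nar 748 [491.8 207.6 130.8  48.2  -0.6] ctr [534.5 143.5  95. ] h -0.1743
top wide 893 [ 550.4 -152.1  130.2   68.     2.4] 0.057719027877601914
top front 248 [ 421.6 -149.7  197.8   12.1  -88. ] 0.0705764210635347
scene mid 182 [492.9 326.7 127.2  60.8  -0.8] ctr [546.3 262.1 102. ] h -0.1668
scene nar 184 [492.  207.3 130.2  46.4  -1.2] ctr [533.9 143.3  96.5] h -0.1726
scene wide 1166 [ 551.2 -152.3  133.4   69.7    2.6] 0.058796154233192344
scene front 330 [ 421.4 -150.3  197.6   18.6  -87.9] 0.07106763794238748
```

```bash
cat > plan.py <<'E'
import sys,numpy as np
from scipy.spatial.transform import Rotation as Ro
from workcell import sensors
def R(yaw,tilt):
    y,t=np.radians([yaw,tilt]); d=np.array([np.cos(y),np.sin(y),0]);k=np.array([0,0,1.])
    x=np.cos(t)*d+np.sin(t)*k; z=np.sin(t)*d-np.cos(t)*k
    return np.c_[x,np.cross(z,x),z]
def lidtcp(lid,h,g,yaw,off):   # TCP g above the underside, off back along the tool
    M=R(yaw,30); return (np.array(lid)+M[:,2]*(h-g-off)),M
W=np.array([.5503,-.1523,.058])
def tgt(n):
    off=float(sys.argv[2])/1000 if len(sys.argv)>2 else 0
    if n=="mid": return lidtcp([.5465,.262,.102],.034,.024,-7.4,off)
    if n=="nar": return lidtcp([.5342,.143,.0965],.028,.021,-7.2,off)
    if n=="pm": return W+[0,0,.024+off],R(2.2,0)
    if n=="pn": return W+[0,0,.034+.021+off],R(2.2,0)
    if n=="push":
        d=R(2.2,0)[:,0]; return np.array([.4205,-.15,.078])-d*(.006+.011-off),R(2.2,0)
if __name__=="__main__":
    s=sensors.get_state(); M=np.array(s["ee_rot"]);p=np.array(s["ee_pos"])
    q,N=tgt(sys.argv[1])
    u=lambda v,k:np.round(v/k,2).tolist()
    print("t",round(s["clock"],2),"target",np.round(q,4),"now",np.round(p,4),"grip",round(s["grip_width"],4),"F",np.round(s["contact_force"],1))
    rv=Ro.from_matrix(M.T@N).as_rotvec()
    print("shift-first",u(M.T@(q-p),.025),"then turn",u(rv,.12),"| shift if turned first",u(N.T@(q-p),.025))
E
python3 plan.py mid 120
```

```text
t 0.1 target [0.492  0.2691 0.1973] now [ 0.1269 -0.4833  0.2499] grip 0.0853 F [-0.1  0.  -0.7]
shift-first [21.77, -25.4, 2.13] then turn [-0.85, 4.31, 3.14] | shift if turned first [8.13, -31.73, 7.12]
```

```bash
A='[.84,-.98,0,0,0,0]'; 
python3 -m creep '[[0.4,-0.5,0,0,0,0],[0.84,-0.98,0,0,0,0],[0.84,-0.98,0,0,0,0],[0.84,-0.98,0,0,0,0],[0.84,-0.98,0,0,0,0],[0.84,-0.98,0,0,0,0],[0.84,-0.98,0,0,0,0],[0.84,-0.98,0,0,0,0],[0.84,-0.98,0,0,0,0],[0.84,-0.98,0,0,0,0]]' -1 40
python3 -m creep '[[0.84,-0.98,0,0,0,0],[0.84,-0.98,0,0,0,0],[0.84,-0.98,0,0,0,0],[0.84,-0.98,0,0,0,0],[0.84,-0.98,0,0,0,0],[0.84,-0.98,0,0,0,0],[0.84,-0.98,0,0,0,0],[0.84,-0.98,0,0,0,0],[0.84,-0.98,0,0,0,0],[0.84,-0.98,0,0,0,0]]'
python3 -m creep '[[0.84,-0.98,0,0,0,0],[0.84,-0.98,0,0,0,0],[0.84,-0.98,0,0,0,0],[0.84,-0.98,0,0,0,0],[0.84,-0.98,0,0,0,0],[0.84,-0.98,0,0,0,0]]'
python3 -m creep '[[0,0,0,-0.14,0.71,0.52],[0,0,0,-0.14,0.71,0.52],[0,0,0,-0.14,0.72,0.52],[0,0,0,-0.14,0.72,0.52],[0,0,0,-0.14,0.72,0.53],[0,0,0,-0.14,0.72,0.53],[0,0,0,0,0,0],[0,0,0,0,0,0]]'
python3 plan.py mid 120
```

```text
clock: 1.1
ee_pos: [0.2604, -0.2064, 0.2502]
ee_rot: [[0.967, 0.254, -0.0], [0.254, -0.967, 0.0], [-0.0, -0.0, -1.0]]
contact_force: [0.7, -0.5, 1.6]
grip_width: 0.0854
gripper_force: 0.0
clock: 2.1
ee_pos: [0.4014, 0.084, 0.2501]
ee_rot: [[0.967, 0.254, -0.0], [0.254, -0.967, -0.0], [-0.0, 0.0, -1.0]]
contact_force: [1.1, -0.4, 0.9]
grip_width: 0.0855
gripper_force: 0.0
clock: 2.7
ee_pos: [0.5006, 0.1975, 0.2527]
ee_rot: [[0.94, 0.339, -0.02], [0.34, -0.939, 0.051], [-0.001, -0.054, -0.999]]
contact_force: [-0.2, -0.3, 1.0]
grip_width: 0.0855
gripper_force: 0.0
clock: 3.5
ee_pos: [0.5238, 0.0779, 0.2531]
ee_rot: [[0.88, 0.137, 0.455], [0.075, -0.986, 0.152], [0.469, -0.099, -0.878]]
contact_force: [0.7, 0.7, 0.7]
grip_width: 0.0853
gripper_force: 0.0
t 3.5 target [0.492  0.2691 0.1973] now [0.5238 0.0779 0.2531] grip 0.0853 F [0.7 0.7 0.7]
shift-first [-1.59, -7.49, 2.54] then turn [-1.8, 0.38, 1.55] | shift if turned first [-3.06, -7.42, 0.81]
```

```bash
python3 -c "
from workcell import sensors;print(sensors.get_state()['qpos'])"
python3 -m creep '[[0,0,0,-0.3,0.06,0.26],[0,0,0,-0.3,0.06,0.26],[0,0,0,-0.3,0.06,0.26]]'
python3 -c "
from workcell import sensors;print(sensors.get_state()['qpos'])"; python3 plan.py mid 120
```

```text
[  4.82788635  -7.55365702 -29.95777194  39.63608074   6.48593544
 179.94308881]
clock: 3.8
ee_pos: [0.5268, 0.0359, 0.2531]
ee_rot: [[0.876, 0.064, 0.478], [0.03, -0.997, 0.078], [0.481, -0.053, -0.875]]
contact_force: [0.4, 0.1, -0.6]
grip_width: 0.0853
gripper_force: 0.0
[  1.92551992  -8.33387427 -30.85152183  38.7220234    3.52150545
 179.94434314]
t 3.8 target [0.492  0.2691 0.1973] now [0.5268 0.0359 0.2531] grip 0.0853 F [ 0.4  0.1 -0.6]
shift-first [-2.01, -9.26, 2.01] then turn [-1.18, 0.22, 1.18] | shift if turned first [-3.35, -9.07, 0.64]
```

```bash
sed -i 's/return np.c_\[x,np.cross(z,x),z\]/return np.c_[-x,-np.cross(z,x),z]/; s/d=R(2.2,0)\[:,0\]/d=-R(2.2,0)[:,0]/' plan.py
for i in 1 2; do :; done
python3 -m creep '[[0,0,0,0,0,-1],[0,0,0,0,0,-1],[0,0,0,0,0,-1],[0,0,0,0,0,-1],[0,0,0,0,0,-1],[0,0,0,0,0,-1],[0,0,0,0,0,-1],[0,0,0,0,0,-1],[0,0,0,0,0,-1],[0,0,0,0,0,-1]]'>/dev/null
python3 -m creep '[[0,0,0,0,0,-1],[0,0,0,0,0,-1],[0,0,0,0,0,-1],[0,0,0,0,0,-1],[0,0,0,0,0,-1],[0,0,0,0,0,-1],[0,0,0,0,0,-1],[0,0,0,0,0,-1],[0,0,0,0,0,-1],[0,0,0,0,0,0]]'
python3 -c "
from workcell import sensors;print(sensors.get_state()['qpos'])"; python3 plan.py mid 120
```

```text
clock: 5.8
ee_pos: [0.5265, 0.0363, 0.2531]
ee_rot: [[-0.621, 0.622, 0.478], [0.735, 0.674, 0.079], [-0.273, 0.4, -0.875]]
contact_force: [-0.5, 0.1, 0.4]
grip_width: 0.0854
gripper_force: 0.0
[  1.93212737  -8.36082718 -30.88256841  38.72094799   3.57876208
  49.18815616]
t 5.8 target [0.492  0.2691 0.1973] now [0.5265 0.0363 0.2531] grip 0.0854 F [-0.5  0.1  0.4]
shift-first [8.31, 4.52, 2.02] then turn [1.01, -0.71, -5.96] | shift if turned first [3.34, 9.06, 0.65]
```

```bash
python3 -m creep '[[0,0,0,0.16,-0.12,-0.99],[0,0,0,0.17,-0.12,-0.99],[0,0,0,0.17,-0.12,-1],[0,0,0,0.17,-0.12,-1],[0,0,0,0.17,-0.12,-0.99],[0,0,0,0.17,-0.11,-0.99]]'
python3 -m creep '[[0.15,0.5,0,0,0,0],[0.35,0.95,0,0,0,0],[0.35,0.95,0,0,0,0],[0.35,0.95,0,0,0,0],[0.35,0.95,0,0,0,0],[0.35,0.95,0,0,0,0],[0.35,0.95,0,0,0,0],[0.35,0.95,0,0,0,0],[0.35,0.95,0.3,0,0,0],[0.35,0.9,0.35,0,0,0]]'
python3 -m creep '[[0,0,0,0,0,0]]'
python3 -c "
from workcell import sensors;print(sensors.get_state()['qpos'])"; python3 plan.py mid 120;python3 plan.py mid 0
```

```text
clock: 6.4
ee_pos: [0.5266, 0.0365, 0.2532]
ee_rot: [[-0.858, 0.131, 0.496], [0.113, 0.991, -0.066], [-0.501, -0.0, -0.866]]
contact_force: [0.4, 0.0, -0.2]
grip_width: 0.0855
gripper_force: 0.0
clock: 7.4
ee_pos: [0.4932, 0.2693, 0.1981]
ee_rot: [[-0.857, 0.134, 0.497], [0.118, 0.991, -0.064], [-0.501, 0.004, -0.865]]
contact_force: [1.0, 0.3, 0.0]
grip_width: 0.0855
gripper_force: 0.0
clock: 7.5
ee_pos: [0.4926, 0.2699, 0.1963]
ee_rot: [[-0.859, 0.132, 0.495], [0.116, 0.991, -0.065], [-0.499, 0.002, -0.867]]
contact_force: [-0.4, -0.9, -0.0]
grip_width: 0.0857
gripper_force: 0.0
[ 39.88888031   3.38460608 -27.55200809  37.74516469 -21.5311757
  43.42302531]
t 7.5 target [0.492  0.2691 0.1973] now [0.4926 0.2699 0.1963] grip 0.0857 F [-0.4 -0.9 -0. ]
shift-first [0.0, -0.03, -0.04] then turn [-0.0, -0.01, -0.03] | shift if turned first [0.0, -0.03, -0.04]
t 7.5 target [0.5515 0.2614 0.0933] now [0.4926 0.2699 0.1963] grip 0.0857 F [-0.4 -0.9 -0. ]
shift-first [-0.01, -0.03, 4.76] then turn [-0.0, -0.01, -0.03] | shift if turned first [0.0, -0.03, 4.76]
```

```bash
python3 -m creep '[[0,-0.03,0.5,0,0,-0.03],[0,0,0.8,0,0,0],[0,0,0.9,0,0,0],[0,0,0.9,0,0,0],[0,0,0.7,0,0,0],[0,0,0.5,0,0,0],[0,0,0.3,0,0,0],[0,0,0.16,0,0,0],[0,0,0,0,0,0],[0,0,0,0,0,0]]'
python3 plan.py mid 0
```

```text
clock: 8.5
ee_pos: [0.552, 0.26, 0.0956]
ee_rot: [[-0.858, 0.128, 0.497], [0.111, 0.992, -0.064], [-0.501, -0.0, -0.866]]
contact_force: [-0.7, 0.6, 0.4]
grip_width: 0.0858
gripper_force: 0.0
t 8.5 target [0.5515 0.2614 0.0933] now [0.552  0.26   0.0956] grip 0.0858 F [-0.7  0.6  0.4]
shift-first [0.07, 0.05, 0.06] then turn [0.0, 0.01, 0.01] | shift if turned first [0.07, 0.05, 0.06]
```

Run:
```python
from workcell import optics
import cv2
a=optics.capture("scene")["frame"][130:330,250:490,::-1]
cv2.imwrite("pics/g1.png",cv2.resize(a,None,fx=3,fy=3))
```

```text
(no output)
```

View pics/g1.png

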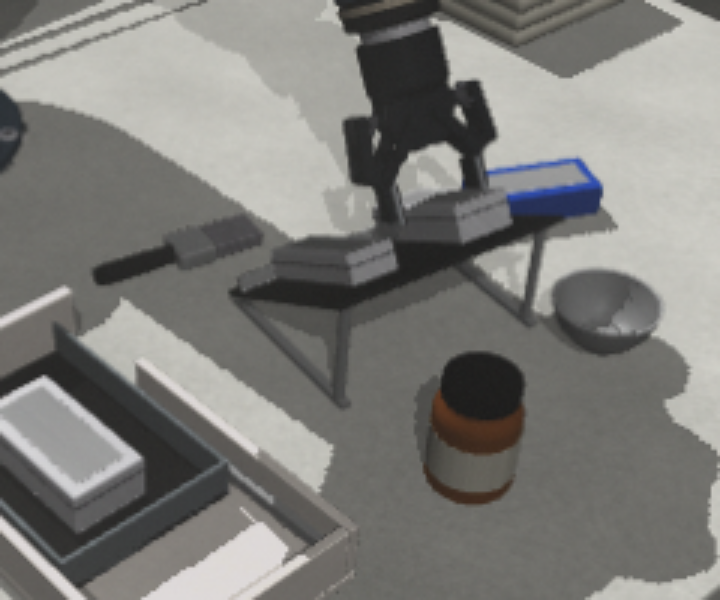

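The fingers straddle the middle tin, at (390,205) and (478,175), with the tips above the board. Now closing.

```bash
python3 -m creep '[[0.05,0.04,0.06,0,0,0],[0,0,0,0,0,0],[0,0,0,0,0,0],[0,0,0,0,0,0],[0,0,0,0,0,0],[0,0,0,0,0,0],[0,0,0,0,0,0],[0,0,0,0,0,0]]' 1 40
python3 plan.py mid 0
```

```text
clock: 9.35
ee_pos: [0.5517, 0.2613, 0.0935]
ee_rot: [[-0.859, 0.127, 0.496], [0.11, 0.992, -0.063], [-0.5, 0.0, -0.866]]
contact_force: [-4.9, 2.1, 5.3]
grip_width: 0.0575
gripper_force: 42.2
t 9.35 target [0.5515 0.2614 0.0933] now [0.5517 0.2613 0.0935] grip 0.0575 F [-4.9  2.1  5.3]
shift-first [0.01, 0.0, -0.0] then turn [0.01, 0.0, 0.01] | shift if turned first [0.01, 0.0, -0.0]
```

Gripped (57.5 mm). Lifting square to the slope.

```bash
python3 -m creep '[[0,0,-0.2,0,0,0],[0,0,-0.5,0,0,0],[0,0,-0.8,0,0,0],[0,0,-1,0,0,0],[0,0,-1,0,0,0],[0,0,-1,0,0,0],[0,0,-0.7,0,0,0],[0,0,-0.4,0,0,0],[0,0,0,0,0,0]]'
python3 plan.py pm 80
```

```text
clock: 10.25
ee_pos: [0.4821, 0.2702, 0.2152]
ee_rot: [[-0.858, 0.127, 0.497], [0.11, 0.992, -0.063], [-0.501, 0.0, -0.865]]
contact_force: [-0.1, -0.4, -5.0]
grip_width: 0.0576
gripper_force: 45.5
t 10.25 target [ 0.5503 -0.1523  0.162 ] now [0.4821 0.2702 0.2152] grip 0.0576 F [-0.1 -0.4 -5. ]
shift-first [-3.14, -16.42, 4.27] then turn [-0.36, 4.36, -1.35] | shift if turned first [-2.08, -16.99, 2.13]
```

```bash
python3 -m creep '[[0,0,0,-0.03,0.36,-0.1],[0,0,0,-0.06,0.8,-0.25],[0,0,0,-0.06,0.8,-0.25],[0,0,0,-0.06,0.8,-0.25],[0,0,0,-0.06,0.8,-0.25],[0,0,0,-0.06,0.5,-0.15],[0,0,0,-0.03,0.3,-0.1]]'
python3 -m creep '[[0,-0.3,0,0,0,0],[0,-0.6,0,0,0,0],[0,-0.9,0,0,0,0],[0,-1,0,0,0,0],[0,-1,0,0,0,0],[0,-1,0,0,0,0],[0,-1,0,0,0,0],[0,-1,0,0,0,0],[0,-1,0,0,0,0],[0,-1,0,0,0,0]]'
python3 -m creep '[[-0.2,-1,0,0,0,0],[-0.3,-1,0,0,0,0],[-0.3,-1,0,0,0,0],[-0.3,-1,0,0,0,0],[-0.3,-1,0,0,0,0],[-0.3,-1,0,0,0,0],[-0.2,-0.9,0,0,0,0],[-0.1,-0.6,0,0,0,0],[0,-0.3,0,0,0,0],[0,0,0,0,0,0]]'
python3 -m creep '[[0,0,0,0,0,0]]'>/dev/null
python3 plan.py pm 40
python3 - <<'E'
from workcell import optics
import cv2,numpy as np
from h import *
c=optics.capture("top");np.savez("top1.npz",**c)
a=c["frame"][165:340,185:425,::-1]
cv2.imwrite("pics/c2.png",cv2.resize(a,None,fx=3.3,fy=3.3,interpolation=cv2.INTER_CUBIC))
E
```

```text
clock: 10.95
ee_pos: [0.483, 0.2693, 0.2127]
ee_rot: [[-0.999, -0.037, -0.005], [-0.037, 0.999, -0.001], [0.005, -0.001, -1.0]]
contact_force: [-0.4, 0.7, -3.3]
grip_width: 0.0572
gripper_force: 45.3
clock: 11.95
ee_pos: [0.4897, 0.0481, 0.2143]
ee_rot: [[-0.999, -0.037, 0.001], [-0.037, 0.999, -0.001], [-0.001, -0.001, -1.0]]
contact_force: [0.7, -0.1, -4.4]
grip_width: 0.0572
gripper_force: 45.3
clock: 12.95
ee_pos: [0.5472, -0.1436, 0.2143]
ee_rot: [[-0.999, -0.036, -0.001], [-0.036, 0.999, -0.001], [0.001, -0.001, -1.0]]
contact_force: [-0.7, 0.6, -3.6]
grip_width: 0.0571
gripper_force: 45.3
t 13.05 target [ 0.5503 -0.1523  0.122 ] now [ 0.5474 -0.1424  0.2144] grip 0.0575 F [-0.1  0.4 -4. ]
shift-first [-0.1, -0.4, 3.7] then turn [-0.0, -0.01, -0.01] | shift if turned first [-0.1, -0.4, 3.7]
```

View pics/c2.png

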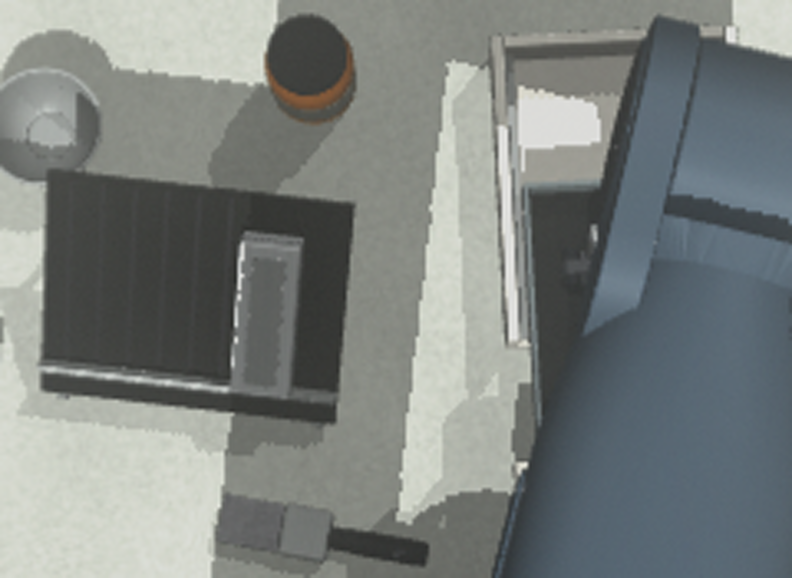

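The arm hides the tin from above; the narrow tin at (266,315) hasn't moved. I'll lower to just above the stack and check the alignment with the scene camera.

```bash
python3 -m creep '[[-0.1,-0.4,0.3,0,0,0],[0,0,0.7,0,0,0],[0,0,0.8,0,0,0],[0,0,0.8,0,0,0],[0,0,0.8,0,0,0],[0,0,0.7,0,0,0],[0,0,0.4,0,0,0],[0,0,0.2,0,0,0],[0,0,0,0,0,0],[0,0,0,0,0,0]]'
python3 plan.py pm 0
cat > ends.py <<'E'
# tin outlines from the scene camera: far end and left side in the drawer's axes, per height band
from workcell import optics
from h import *
import sys
c=optics.capture("scene");P=cloud(c).reshape(-1,3)
a=np.radians(2.2);d=np.array([np.cos(a),np.sin(a)]);e=np.array([-np.sin(a),np.cos(a)])
o=np.array([.5503,-.1523])
for lo,hi in eval(sys.argv[1]):
    m=P[(P[:,2]>lo)&(P[:,2]<hi)]; q=np.c_[(m[:,:2]-o)@d,(m[:,:2]-o)@e]*1000
    q=q[(abs(q[:,0])<85)&(abs(q[:,1])<40)]
    f=q[(q[:,0]>50)&(abs(q[:,1])<20)]; s=q[(q[:,1]>18)&(abs(q[:,0])<50)]
    k=lambda A,i,j:(np.round(np.polyfit(A[:,i],A[:,j],1)*[57.3,1],1),len(A)) if len(A)>8 else None
    print(lo,hi,"far end (deg, mm)",k(f,1,0),"left side (deg,mm)",k(s,0,1))
cv2.imwrite("pics/"+sys.argv[2]+".png",cv2.resize(c["frame"][200:350,190:390,::-1],None,fx=4,fy=4))
E
python3 ends.py '[(.03,.052),(.076,.098)]' e1
```

```text
clock: 14.1
ee_pos: [0.5509, -0.153, 0.0975]
ee_rot: [[-0.999, -0.037, 0.0], [-0.037, 0.999, -0.001], [-0.0, -0.001, -1.0]]
contact_force: [0.4, 0.5, -3.7]
grip_width: 0.057
gripper_force: 45.2
t 14.1 target [ 0.5503 -0.1523  0.082 ] now [ 0.5509 -0.153   0.0975] grip 0.057 F [ 0.4  0.5 -3.7]
shift-first [0.03, 0.03, 0.62] then turn [-0.0, 0.0, -0.01] | shift if turned first [0.02, 0.03, 0.62]
0.03 0.052 far end (deg, mm) (array([ 0.1, 64.7]), 94) left side (deg,mm) None
0.076 0.098 far end (deg, mm) (array([ 0.1, 62.2]), 105) left side (deg,mm) None
```

View pics/e1.png

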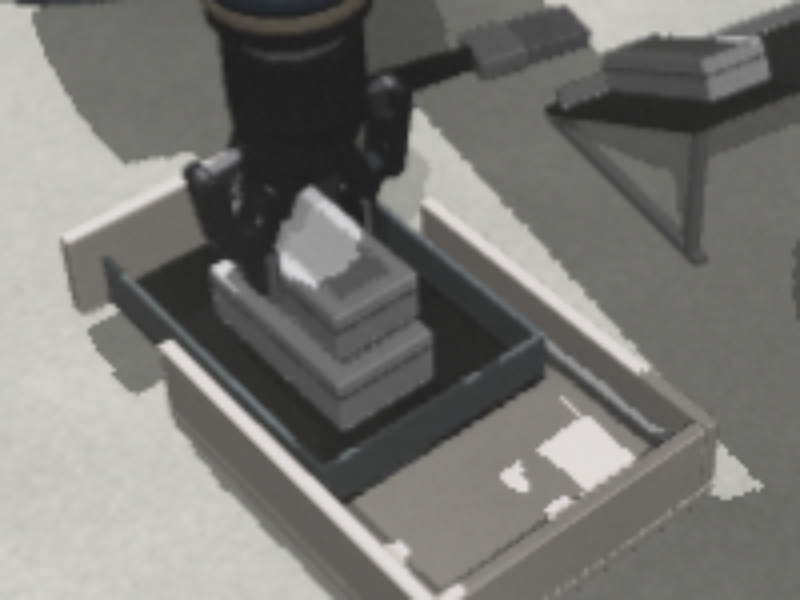

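The middle tin hangs parallel over the wide one, about 2.5 mm short towards the robot. Next I'll check sideways using the visible −y side.

```bash
sed -i 's/s=q\[(q\[:,1\]>18)&(abs(q\[:,0\])<50)\]/s=q[(q[:,1]<-18)\&(q[:,0]>15)\&(q[:,0]<58)]/; s/left side/right side/' ends.py
python3 -m creep '[[-0.09,0,0,0,0,0],[0,0,0.3,0,0,0],[0,0,0,0,0,0]]' ; python3 ends.py '[(.03,.052),(.070,.090)]' e2;python3 plan.py pm 0
```

```text
clock: 14.45
ee_pos: [0.5524, -0.1527, 0.0885]
ee_rot: [[-0.999, -0.037, -0.002], [-0.037, 0.999, -0.0], [0.002, 0.0, -1.0]]
contact_force: [0.1, 0.6, -4.1]
grip_width: 0.0574
gripper_force: 45.2
0.03 0.052 far end (deg, mm) (array([-1.4, 64.4]), 91) right side (deg,mm) (array([ -0. , -33.5]), 68)
0.07 0.09 far end (deg, mm) (array([ 0.8, 63.6]), 98) right side (deg,mm) (array([ -0.4, -29.5]), 62)
t 14.5 target [ 0.5503 -0.1523  0.082 ] now [ 0.5524 -0.1527  0.0888] grip 0.057 F [-0.3 -0.5 -3.8]
shift-first [0.08, 0.02, 0.27] then turn [0.0, -0.01, -0.01] | shift if turned first [0.08, 0.02, 0.27]
```

```bash
python3 -m creep '[[-0.03,0.04,0.1,0,0,0],[0,0,0.07,0,0,0],[0,0,0.04,0,0,0],[0,0,0,0,0,0],[0,0,0,0,0,0]]' ;python3 -m creep '[[0,0,0.03,0,0,0],[0,0,0,0,0,0]]'; python3 plan.py pm 0
```

```text
clock: 15.0
ee_pos: [0.5535, -0.1518, 0.0842]
ee_rot: [[-0.999, -0.037, -0.001], [-0.037, 0.999, -0.0], [0.001, -0.0, -1.0]]
contact_force: [-0.3, -0.5, -4.2]
grip_width: 0.0572
gripper_force: 45.4
clock: 15.2
ee_pos: [0.5538, -0.1519, 0.0838]
ee_rot: [[-0.999, -0.037, 0.0], [-0.037, 0.999, -0.0], [-0.0, -0.0, -1.0]]
contact_force: [-0.3, -0.2, 2.3]
grip_width: 0.0571
gripper_force: 45.9
t 15.2 target [ 0.5503 -0.1523  0.082 ] now [ 0.5538 -0.1519  0.0838] grip 0.0571 F [-0.3 -0.2  2.3]
shift-first [0.14, -0.01, 0.07] then turn [-0.0, 0.0, -0.01] | shift if turned first [0.14, -0.01, 0.07]
```

Contact at about 6 N. Releasing, then backing straight up.

```bash
python3 -m creep '[[0,0,0,0,0,0],[0,0,0,0,0,0],[0,0,0,0,0,0],[0,0,0,0,0,0],[0,0,0,0,0,0],[0,0,0,0,0,0]]' -1
python3 ends.py '[(.03,.052),(.064,.086)]' e3
python3 -m creep '[[0,0,-0.2,0,0,0],[0,0,-0.5,0,0,0],[0,0,-0.8,0,0,0],[0,0,-1,0,0,0],[0,0,-1,0,0,0],[0,0,-1,0,0,0],[0,0,-0.8,0,0,0],[0,0,-0.4,0,0,0],[0,0,0,0,0,0]]'
python3 ends.py '[(.03,.052),(.064,.086)]' e4; python3 plan.py nar 120
```

```text
clock: 15.8
ee_pos: [0.5535, -0.1518, 0.0834]
ee_rot: [[-0.999, -0.037, -0.001], [-0.037, 0.999, -0.0], [0.001, -0.0, -1.0]]
contact_force: [0.3, 0.1, -0.7]
grip_width: 0.0853
gripper_force: 0.0
0.03 0.052 far end (deg, mm) (array([-0.2, 64.6]), 96) right side (deg,mm) (array([  0.2, -33.4]), 67)
0.064 0.086 far end (deg, mm) (array([ 1.3, 65. ]), 104) right side (deg,mm) (array([ -0.4, -28.6]), 71)
clock: 16.75
ee_pos: [0.5542, -0.1519, 0.2275]
ee_rot: [[-0.999, -0.037, 0.002], [-0.037, 0.999, -0.001], [-0.002, -0.001, -1.0]]
contact_force: [-0.5, 0.0, 0.1]
grip_width: 0.0855
gripper_force: 0.0
0.03 0.052 far end (deg, mm) (array([ 0.6, 64.8]), 100) right side (deg,mm) (array([  0.1, -33.5]), 67)
0.064 0.086 far end (deg, mm) (array([-0.7, 65. ]), 103) right side (deg,mm) (array([ -0.1, -28.7]), 72)
t 16.8 target [0.4781 0.1501 0.1944] now [ 0.5537 -0.1518  0.2261] grip 0.0853 F [ 0.2 -0.2 -0.9]
shift-first [2.57, 12.18, 1.27] then turn [0.35, -4.35, 1.33] | shift if turned first [4.54, 11.6, -1.16]
```

View pics/e4.png

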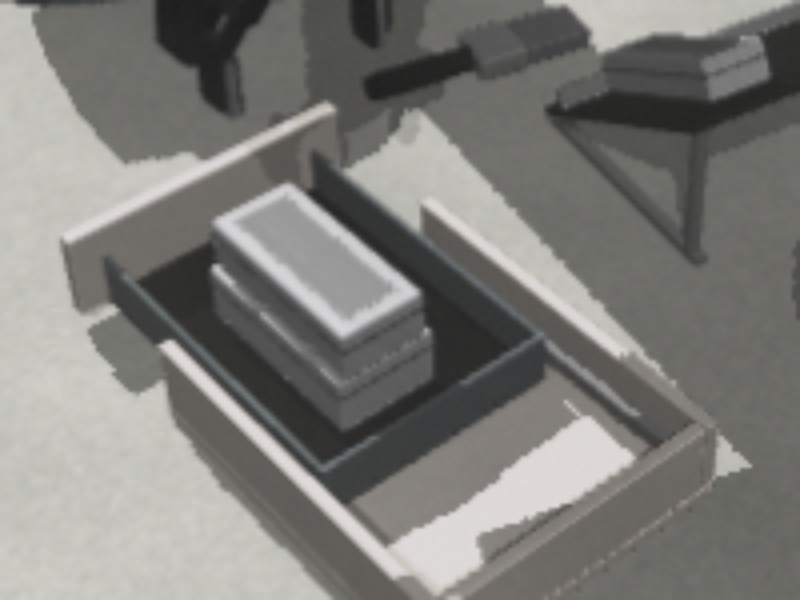

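The middle tin sits centred and square. Now the narrow one.

```bash
python3 -m creep '[[0.1,0.4,0,0,0,0],[0.2,0.8,0,0,0,0],[0.2,1,0,0,0,0],[0.2,1,0,0,0,0],[0.2,1,0,0,0,0],[0.2,1,0,0,0,0],[0.2,1,0,0,0,0],[0.2,1,0,0,0,0],[0.2,1,0,0,0,0],[0.2,1,0,0,0,0]]'>/dev/null
python3 -m creep '[[0.27,1,0,0,0,0],[0.3,1,0,0,0,0],[0.3,0.98,0,0,0,0],[0.07,-0.87,0.87,0.06,-0.85,0.26],[0,0,0.4,0.06,-0.85,0.27],[0,0,0,0.07,-0.85,0.27],[0,0,0,0.08,-0.9,0.27],[0,0,0,0.08,-0.9,0.26],[0,0,0,0,0,0]]'
python3 plan.py nar 120
```

```text
clock: 18.7
ee_pos: [0.4693, 0.1281, 0.1916]
ee_rot: [[-0.862, 0.124, 0.492], [0.107, 0.992, -0.063], [-0.496, -0.002, -0.868]]
contact_force: [-0.9, -0.4, -0.2]
grip_width: 0.0856
gripper_force: 0.0
t 18.7 target [0.4781 0.1501 0.1944] now [0.4693 0.1281 0.1916] grip 0.0856 F [-0.9 -0.4 -0.2]
shift-first [-0.26, 0.92, 0.02] then turn [-0.01, -0.04, 0.01] | shift if turned first [-0.26, 0.92, 0.03]
```

```bash
python3 -m creep '[[-0.13,0.46,0,0,-0.04,0],[-0.13,0.46,0,0,0,0],[0,0,0,0,0,0],[0,0,0,0,0,0]]'>/dev/null
python3 plan.py nar 0
python3 -m creep '[[0,0,0.4,0,0,0],[0,0,0.8,0,0,0],[0,0,0.9,0,0,0],[0,0,0.9,0,0,0],[0,0,0.5,0,0,0],[0,0,0,0,0,0],[0,0,0,0,0,0]]'
python3 plan.py nar 0
```

```text
t 19.1 target [0.5377 0.1426 0.0904] now [0.4823 0.1512 0.1978] grip 0.0854 F [-0.   0.6  0.5]
shift-first [0.21, -0.06, 4.84] then turn [-0.0, 0.0, 0.0] | shift if turned first [0.21, -0.07, 4.84]
clock: 19.8
ee_pos: [0.525, 0.1447, 0.1218]
ee_rot: [[-0.859, 0.126, 0.497], [0.109, 0.992, -0.064], [-0.501, -0.001, -0.866]]
contact_force: [0.1, 0.1, 0.6]
grip_width: 0.0853
gripper_force: 0.0
t 19.8 target [0.5377 0.1426 0.0904] now [0.525  0.1447 0.1218] grip 0.0853 F [0.1 0.1 0.6]
shift-first [0.18, -0.02, 1.34] then turn [-0.01, 0.01, -0.0] | shift if turned first [0.18, -0.02, 1.34]
```

```bash
python3 -m creep '[[0.18,-0.02,0.4,0,0,0],[0,0,0.4,0,0,0],[0,0,0.3,0,0,0],[0,0,0.2,0,0,0],[0,0,0,0,0,0],[0,0,0,0,0,0]]'
python3 plan.py nar 0
```

```text
clock: 20.4
ee_pos: [0.5374, 0.143, 0.0918]
ee_rot: [[-0.858, 0.126, 0.497], [0.109, 0.992, -0.063], [-0.501, -0.0, -0.865]]
contact_force: [0.4, 0.2, 0.1]
grip_width: 0.0856
gripper_force: 0.0
t 20.4 target [0.5377 0.1426 0.0904] now [0.5374 0.143  0.0918] grip 0.0856 F [0.4 0.2 0.1]
shift-first [0.02, -0.02, 0.05] then turn [-0.0, 0.01, -0.0] | shift if turned first [0.02, -0.02, 0.05]
```

```bash
python3 -m creep '[[0.02,-0.02,0.03,0,0,0],[0,0,0,0,0,0],[0,0,0,0,0,0],[0,0,0,0,0,0],[0,0,0,0,0,0],[0,0,0,0,0,0],[0,0,0,0,0,0],[0,0,0,0,0,0],[0,0,0,0,0,0]]' 1 40
python3 -m creep '[[0,0,-0.2,0,0,0],[0,0,-0.5,0,0,0],[0,0,-0.8,0,0,0],[0,0,-1,0,0,0],[0,0,-1,0,0,0],[0,0,-1,0,0,0],[0,0,-0.7,0,0,0],[0,0,-0.4,0,0,0],[0,0,0,0,0,0]]'
python3 plan.py pn 80
```

```text
clock: 21.3
ee_pos: [0.5372, 0.1426, 0.0912]
ee_rot: [[-0.858, 0.126, 0.498], [0.109, 0.992, -0.063], [-0.502, 0.0, -0.865]]
contact_force: [-5.5, -0.2, 6.6]
grip_width: 0.0471
gripper_force: 40.3
clock: 22.2
ee_pos: [0.4676, 0.1517, 0.213]
ee_rot: [[-0.858, 0.125, 0.499], [0.109, 0.992, -0.062], [-0.503, 0.001, -0.865]]
contact_force: [0.3, 0.2, -1.3]
grip_width: 0.0473
gripper_force: 42.9
t 22.2 target [ 0.5503 -0.1523  0.193 ] now [0.4676 0.1517 0.213 ] grip 0.0473 F [ 0.3  0.2 -1.3]
shift-first [-3.76, -11.65, 3.1] then turn [-0.35, 4.38, -1.34] | shift if turned first [-2.84, -12.28, 0.8]
```

```bash
python3 -m creep '[[0,0,0,-0.03,0.36,-0.1],[0,0,0,-0.06,0.8,-0.25],[0,0,0,-0.06,0.8,-0.25],[0,0,0,-0.06,0.8,-0.25],[0,0,0,-0.06,0.8,-0.25],[0,0,0,-0.05,0.5,-0.14],[0,0,0,-0.03,0.32,-0.1]]' > /dev/null
python3 -m creep '[[0,-0.3,0,0,0,0],[-0.2,-0.7,0,0,0,0],[-0.3,-1,0,0,0,0],[-0.3,-1,0,0,0,0],[-0.3,-1,0,0,0,0],[-0.3,-1,0,0,0,0],[-0.3,-1,0,0,0,0],[-0.3,-1,0,0,0,0],[-0.3,-1,0,0,0,0],[-0.3,-1,0,0,0,0]]'>/dev/null
python3 -m creep '[[-0.2,-1,0,0,0,0],[-0.15,-1,0,0,0,0],[0,-0.9,0,0,0,0],[0,-0.7,0,0,0,0],[0,-0.38,0,0,0,0],[0,0,0.3,0,0,0],[0,0,0.5,0,0,0],[0,0,0,0,0,0],[0,0,0,0,0,0]]'
python3 plan.py pn 10
```

```text
clock: 24.8
ee_pos: [0.5532, -0.1692, 0.1916]
ee_rot: [[-0.999, -0.039, -0.003], [-0.039, 0.999, -0.001], [0.003, -0.001, -1.0]]
contact_force: [-0.0, -0.2, -1.1]
grip_width: 0.0466
gripper_force: 42.7
t 24.8 target [ 0.5503 -0.1523  0.123 ] now [ 0.5532 -0.1692  0.1916] grip 0.0466 F [-0.  -0.2 -1.1]
shift-first [0.08, 0.68, 2.75] then turn [-0.01, -0.02, 0.0] | shift if turned first [0.09, 0.68, 2.75]
```

```bash
python3 -m creep '[[0,0.34,0,0,-0.02,0],[0,0.34,0.2,0,0,0],[0,0,0.5,0,0,0],[0,0,0.7,0,0,0],[0,0,0.5,0,0,0],[0,0,0.4,0,0,0],[0,0,0.2,0,0,0],[0,0,0.1,0,0,0],[0,0,0,0,0,0],[0,0,0,0,0,0]]'
python3 ends.py '[(.064,.086),(.107,.123)]' e5; python3 plan.py pn 0
```

```text
clock: 25.8
ee_pos: [0.5533, -0.1533, 0.1276]
ee_rot: [[-0.999, -0.038, 0.001], [-0.038, 0.999, -0.001], [-0.001, -0.001, -1.0]]
contact_force: [-0.1, 1.2, -1.6]
grip_width: 0.0474
gripper_force: 42.9
0.064 0.086 far end (deg, mm) (array([-0.2, 65.2]), 100) right side (deg,mm) (array([ -0.8, -28.4]), 72)
0.107 0.123 far end (deg, mm) (array([-0.1, 64.9]), 70) right side (deg,mm) (array([  0.3, -25.5]), 49)
t 25.85 target [ 0.5503 -0.1523  0.113 ] now [ 0.5533 -0.1534  0.1277] grip 0.0474 F [ 0.   0.6 -1.9]
shift-first [0.12, 0.05, 0.59] then turn [-0.01, 0.01, -0.0] | shift if turned first [0.12, 0.05, 0.59]
```

```bash
python3 -m creep '[[0,0.08,0.15,0,0,0],[0,0,0.15,0,0,0],[0,0,0.1,0,0,0],[0,0,0.05,0,0,0],[0,0,0,0,0,0],[0,0,0,0,0,0]]'; python3 plan.py pn 0
```

```text
clock: 26.45
ee_pos: [0.5529, -0.1513, 0.116]
ee_rot: [[-0.999, -0.038, 0.001], [-0.038, 0.999, -0.001], [-0.001, -0.001, -1.0]]
contact_force: [1.0, -0.1, -2.4]
grip_width: 0.0477
gripper_force: 42.9
t 26.45 target [ 0.5503 -0.1523  0.113 ] now [ 0.5529 -0.1513  0.116 ] grip 0.0477 F [ 1.  -0.1 -2.4]
shift-first [0.11, -0.04, 0.12] then turn [-0.01, 0.01, -0.0] | shift if turned first [0.11, -0.04, 0.12]
```

```bash
python3 -m creep '[[0,0,0.03,0,0,0],[0,0,0,0,0,0]]' | grep -E "pos|contact"; python3 -m creep '[[0,0,0.03,0,0,0],[0,0,0,0,0,0]]'| grep -E "pos|contact"
```

```text
ee_pos: [0.553, -0.1513, 0.1154]
contact_force: [-0.4, 0.3, 1.2]
ee_pos: [0.5536, -0.1513, 0.1153]
contact_force: [-1.0, 0.4, 8.5]
```

```bash
python3 -m creep '[[0,0,-0.02,0,0,0],[0,0,0,0,0,0],[0,0,0,0,0,0],[0,0,0,0,0,0],[0,0,0,0,0,0],[0,0,0,0,0,0]]' -1 | tail -2
python3 -m creep '[[0,0,-0.2,0,0,0],[0,0,-0.5,0,0,0],[0,0,-0.8,0,0,0],[0,0,-1,0,0,0],[0,0,-1,0,0,0],[0,0,-0.8,0,0,0],[0,0,-0.4,0,0,0],[0,0,0,0,0,0]]' 1
python3 ends.py '[(.03,.052),(.064,.086),(.096,.114)]' e6; python3 plan.py push -30
```

```text
grip_width: 0.0852
gripper_force: 0.0
clock: 28.25
ee_pos: [0.5535, -0.1512, 0.2341]
ee_rot: [[-0.999, -0.038, 0.003], [-0.038, 0.999, -0.002], [-0.003, -0.002, -1.0]]
contact_force: [0.8, -0.1, 0.6]
grip_width: 0.0
gripper_force: 0.0
0.03 0.052 far end (deg, mm) (array([ 1.3, 65.2]), 98) right side (deg,mm) (array([ -0.1, -33.3]), 73)
0.064 0.086 far end (deg, mm) (array([ 0.5, 65.8]), 103) right side (deg,mm) (array([  0.1, -28.9]), 74)
0.096 0.114 far end (deg, mm) (array([-0. , 65.2]), 91) right side (deg,mm) (array([ -0.9, -22.8]), 67)
t 28.3 target [ 0.3735 -0.1518  0.078 ] now [ 0.553  -0.1511  0.2327] grip 0.0002 F [-0.8 -0.1 -0.7]
shift-first [7.18, 0.25, 6.18] then turn [-0.01, 0.01, -0.0] | shift if turned first [7.18, 0.25, 6.19]
```

View pics/e6.png

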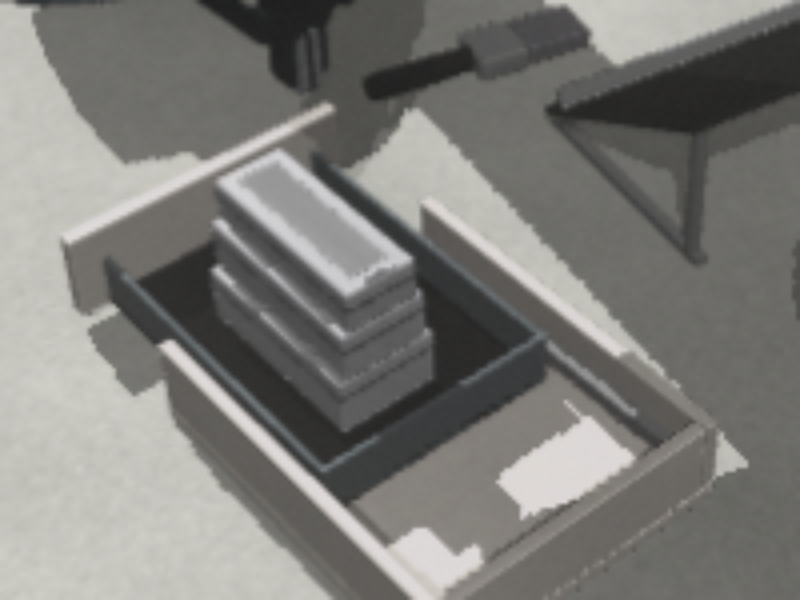

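The column of three stands square and centred. Moving in front of the drawer panel.

```bash
python3 -m creep '[[0.4,0.05,0,0,0,0],[0.8,0.1,0,0,0,0],[1,0.1,0,0,0,0],[1,0,0,0,0,0],[1,0,0,0,0,0],[1,0,0,0,0,0],[1,0,0,0,0,0],[0.6,0,0,0,0,0],[0.38,0,0,0,0,0],[0,0,0,0,0,0]]' >/dev/null
python3 -m creep '[[0,0,0.4,0,0,0],[0,0,0.8,0,0,0],[0,0,1,0,0,0],[0,0,1,0,0,0],[0,0,1,0,0,0],[0,0,0.9,0,0,0],[0,0,0.6,0,0,0],[0,0,0.3,0,0,0],[0,0,0.18,0,0,0],[0,0,0,0,0,0]]'
python3 plan.py push 0
```

```text
clock: 30.3
ee_pos: [0.3735, -0.1518, 0.0775]
ee_rot: [[-0.999, -0.038, 0.0], [-0.038, 0.999, -0.001], [-0.0, -0.001, -1.0]]
contact_force: [0.2, -0.3, 0.1]
grip_width: -0.0001
gripper_force: 0.0
t 30.3 target [ 0.4035 -0.1507  0.078 ] now [ 0.3735 -0.1518  0.0775] grip -0.0001 F [ 0.2 -0.3  0.1]
shift-first [-1.2, -0.0, -0.02] then turn [-0.01, 0.0, -0.0] | shift if turned first [-1.2, -0.0, -0.02]
```

```bash
python3 -m creep '[[-0.3,0,0,0,0,0],[-0.4,0,0,0,0,0],[-0.2,0,0,0,0,0],[-0.1,0,0,0,0,0],[-0.08,0,0,0,0,0],[-0.08,0,0,0,0,0],[-0.08,0,0,0,0,0],[-0.08,0,0,0,0,0],[-0.08,0,0,0,0,0],[-0.08,0,0,0,0,0]]' | grep -E "pos|contact"
python3 -m creep '[[-0.1,0,0,0,0,0],[-0.12,0,0,0,0,0],[-0.14,0,0,0,0,0],[-0.15,0,0,0,0,0],[-0.15,0,0,0,0,0],[-0.15,0,0,0,0,0],[-0.15,0,0,0,0,0],[-0.15,0,0,0,0,0],[-0.15,0,0,0,0,0],[-0.15,0,0,0,0,0]]' | grep -E "clock|pos|contact"
```

```text
ee_pos: [0.4102, -0.1504, 0.0778]
contact_force: [-1.8, 0.1, 0.7]
clock: 32.3
ee_pos: [0.4458, -0.1491, 0.0778]
contact_force: [-2.8, -2.9, -0.8]
```

```bash
python3 -m creep '[[-0.15,0,0,0,0,0],[-0.15,0,0,0,0,0],[-0.15,0,0,0,0,0],[-0.15,0,0,0,0,0],[-0.15,0,0,0,0,0],[-0.15,0,0,0,0,0],[-0.15,0,0,0,0,0],[-0.12,0,0,0,0,0],[-0.1,0,0,0,0,0],[-0.08,0,0,0,0,0]]' | grep -E "clock|pos|contact"
python3 ends.py '[(.03,.052)]' e7 >/dev/null
python3 - <<'E'
from workcell import optics
from h import *
# gap: drawer far wall vs unit far wall, along the axis (scene camera, top edges)
P=cloud(optics.capture("scene")).reshape(-1,3);a=np.radians(2.2);d=np.array([np.cos(a),np.sin(a)])
x=P[:,:2]@d; y=P[:,1]
for nm,lo,hi in(("drawer rim z48",.045,.051),("unit rim z60",.057,.063)):
    m=(P[:,2]>lo)&(P[:,2]<hi)&(abs(y+.13)<.03)&(x>.6)&(x<.82)
    print(nm,m.sum(),np.round(np.percentile(x[m],[2,10,50,90,98]),4))
E
```

```text
clock: 33.3
ee_pos: [0.4795, -0.1478, 0.0779]
contact_force: [-1.5, -2.4, -0.2]
drawer rim z48 133 [0.6816 0.6831 0.7199 0.7667 0.7676]
unit rim z60 136 [0.682  0.6835 0.7616 0.7661 0.7676]
```

Continuing slowly until the stop shows in the force.

```bash
python3 -m creep '[[-0.08,0,0,0,0,0],[-0.1,0,0,0,0,0],[-0.1,0,0,0,0,0],[-0.1,0,0,0,0,0],[-0.08,0,0,0,0,0],[-0.06,0,0,0,0,0]]' | grep -E "clock|pos|contact"
python3 -m creep '[[-0.06,0,0,0,0,0],[-0.06,0,0,0,0,0],[-0.06,0,0,0,0,0],[-0.06,0,0,0,0,0]]' | grep -E "clock|pos|contact"
python3 -m creep '[[-0.06,0,0,0,0,0],[-0.06,0,0,0,0,0],[-0.06,0,0,0,0,0]]' | grep -E "clock|pos|contact"
```

```text
clock: 34.0
ee_pos: [0.4924, -0.1473, 0.0779]
contact_force: [-1.3, 0.4, 2.8]
clock: 34.4
ee_pos: [0.4983, -0.1471, 0.0779]
contact_force: [-2.0, 1.1, 1.4]
clock: 34.7
ee_pos: [0.5028, -0.1469, 0.0779]
contact_force: [-2.5, -0.3, 0.8]
```

```bash
python3 -m creep '[[-0.06,0,0,0,0,0],[-0.06,0,0,0,0,0],[-0.06,0,0,0,0,0]]' | grep -E "clock|pos|contact"
python3 -m creep '[[-0.06,0,0,0,0,0],[-0.06,0,0,0,0,0]]' | grep -E "clock|pos|contact"
python3 -m creep '[[-0.06,0,0,0,0,0],[-0.06,0,0,0,0,0]]' | grep -E "clock|pos|contact"
```

```text
clock: 35.0
ee_pos: [0.504, -0.1468, 0.0775]
contact_force: [-33.1, -1.4, 27.4]
clock: 35.2
ee_pos: [0.5042, -0.1468, 0.0772]
contact_force: [-54.1, -2.1, 42.0]
clock: 35.4
ee_pos: [0.5045, -0.1467, 0.0771]
contact_force: [-75.2, -3.7, 60.6]
```

At the stop. Easing back.

```bash
python3 -m creep '[[0.08,0,0,0,0,0],[0.08,0,0,0,0,0],[0.08,0,0,0,0,0],[0.08,0,0,0,0,0],[0.1,0,0,0,0,0],[0.1,0,0,0,0,0],[0.2,0,0,0,0,0],[0.4,0,0,0,0,0],[0.6,0,0,0,0,0],[0.6,0,0,0,0,0]]' | grep -E "clock|pos|contact"
python3 -m creep '[[0.5,0,-0.3,0,0,0],[0.2,0,-0.5,0,0,0],[0,0,-0.3,0,0,0],[0,0,0,0,0,0],[0,0,0,0,0,0]]' | grep -E "clock|pos|contact"
python3 - <<'E'
from workcell import optics
from h import *
c=optics.capture("scene");P=cloud(c).reshape(-1,3);a=np.radians(2.2);d=np.array([np.cos(a),np.sin(a)]);e=np.array([-np.sin(a),np.cos(a)])
o=np.array([.5503,-.1523])+.099*d
X=(P[:,:2]-o)@d*1000;Y=(P[:,:2]-o)@e*1000
for lo,hi in((.03,.052),(.064,.086),(.096,.114)):
    m=(P[:,2]>lo)&(P[:,2]<hi)&(abs(X)<80)&(abs(Y)<40)
    f=m&(X>50)&(abs(Y)<15); s=m&(Y<-18)&(abs(X-35)<20)
    print(lo,"far",f.sum(),np.round(np.median(X[f]),1) if f.any() else None,"side",s.sum(),np.round(np.polyfit(X[s],Y[s],1)*[57.3,1],1) if s.sum()>8 else None)
m=(abs(P[:,2]-.071)<.004)&(P[:,0]>.46)&(P[:,0]<.56)&(P[:,1]>-.25)&(P[:,1]<-.05)
print("front",rect(P[m][:,:2]))
cv2.imwrite("pics/end.png",cv2.resize(c["frame"][180:380,190:430,::-1],None,fx=3,fy=3))
E
```

```text
clock: 36.4
ee_pos: [0.4542, -0.1487, 0.0778]
contact_force: [0.0, 0.0, -0.6]
clock: 36.9
ee_pos: [0.4385, -0.1495, 0.1057]
contact_force: [-0.5, 0.1, -1.1]
0.03 far 68 64.6 side 67 [ -0.5 -33.3]
0.064 far 85 64.9 side 74 [ -0.7 -28.9]
0.096 far 66 64.4 side 67 [ -0.6 -23.2]
front [ 520.6 -147.8  195.7   16.9  -88.4]
```

View pics/end.png

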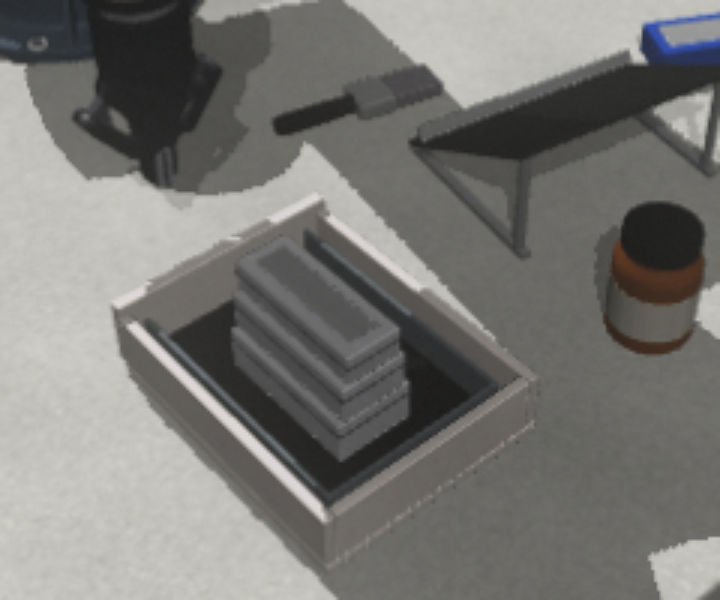

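The drawer is closed against the carrier with the column square inside it, and the arm is clear.

```bash
python3 -c "
from workcell import workorder;print(workorder.sign_off())"
```

```text
the job is handed in; nothing more can be done
None
```

The job is handed in: the middle and narrow tins are stacked centred and square on the wide tin, the drawer is home against its stop, and the bystanders were not touched (sign-off returned no verdict).

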